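Show the timing mark to the camera with an inspection mirror

TASK

Turn the engine over with the kick-start lever: press its pedal steadily down to the stop and let it spring back up, so that the white timing mark on the rotor comes to rest under the red pointer. Then pick up the inspection mirror by its red handle and hold the glass at the spot the camera is looking at, straight out from the mark, angled so that the camera sees the mark in it. Finish there, holding the mirror still in the air clear of engine and camera; do not bump the camera or shift the other things on the bench.

Things in the scene. Friction and masses are not known exactly. Their poses are not given: they have to be found in the camera images.
- engine: small upright single-cylinder motorcycle engine, fixed, propped on two timber blocks; case about 280 mm long (x), 210 mm wide (y, without the kick lever), top of the case 195 mm above the bench, finned barrel and head leaning forward to 330 mm. Origin on the bench under the middle of the case; x to the front of the engine, y to the rotor side, z up. The rotor side faces to the robot's left, the kick-start lever is on the other side
- kick (a joint): kick-start lever, rad: 0 at rest (leaning up and back), 0.87 at the lower stop. A spring drives it back to 0 when let go; pressing the pedal takes about 4 N at rest to 10 N at the stop
- kick_pedal (a point): centre of the lever's black rubber pedal, a bar 19 mm thick and 75 mm long lying along the engine's y axis, free all round; at rest about 225 mm above the bench, at the stop about 125 mm. It swings back (engine -x) and down in the engine's x-z plane about kick_shaft, at 140 mm from it; at rest it stands 55 degrees above the level through the shaft, at the stop 5 degrees above it
- kick_shaft (a point): point on the kick shaft's axis (along the engine's y) level with the middle of the pedal
- timing_mark (a point): middle of the white line, 6 by 18 mm, painted on the face of the dark rotor (110 mm across) in its open chamber on the engine's y side. The down stroke of the kick lever turns the rotor (through a ratchet, so that it stays when the lever returns); only a stroke to the stop brings the mark to the pointer, and a further stroke takes it no farther
- pointer (a point): where the middle of the mark belongs: on the rotor face, just under the red pointer at the top of the rotor chamber, 170 mm above the bench
- view_spot (a point): the point in the air, 70 mm straight out (engine y) from the pointer and 170 mm above the bench, at which the camera is aimed. Its x axis is level and half-way between the directions to the mark and to the lens (45 degrees from each): a mirror here shows the mark to the camera when its glass faces along this x axis
- camera: small black camera on a round weighted stand, fixed; lens 170 mm and top 195 mm above the bench, stand 90 mm across. Origin on the bench under the front of the lens; it looks along its own -x
- lens (a point): front of the camera's lens, 180 mm from view_spot in the engine's +x direction
- mirror: inspection mirror, about 155 g, loose, lying on the bench with its glass upright. Origin at the centre of the red ribbed handle (110 mm long in x, 20 mm wide in y, 24 mm high in z, so the origin is 12 mm above the bench); x points along the handle to the glass. A thin rod leads to the glass; the balance point is about 35 mm from the origin towards the glass
- glass (a point): centre of the mirror glass (62 mm wide, 56 mm high, upright), 140 mm ahead of the handle's centre and 22 mm higher; x is the way the glass faces (level while the mirror lies), turned 15 to 45 degrees to the left of the handle's x seen from above. The glass sits in a stiff swivel that stays as it is set
- mug_orange: orange mug, 80 mm across, 90 mm tall; a bystander
- mug_blue: blue mug, 80 mm across, 90 mm tall; a bystander
- spray_can: green and yellow spray can, 60 mm across, 190 mm tall; a bystander
- spanner: steel spanner lying on the bench; a bystander
- screwdriver: screwdriver with a yellow handle, lying; a bystander
- piston: bare aluminium piston standing on its skirt, 48 mm across, 50 mm tall; a bystander
- spark_plug: spark plug lying on the bench, 70 mm long; a bystander
Not all that is in view belongs to the job. What is meant by the mirror is not blue, and is the smaller of those in its own colour.

How it is judged:
By the outcome, as a careful person would: the job done as asked, in the order asked, and still so for the second after the job is handed in, while the arm keeps its last pose, push and grip.
It also fails if it takes over 61 s, if anything falls off the work surface, if the arm or the gripper's body presses on something with over 40 N, if the wrist force passes 120 N, or if a joint passes its speed limit or range.

ROBOT

A 7-joint arm with a two-finger parallel gripper is mounted at the origin on the work surface. World frame = base frame: x ahead of the robot, y to its left, z up, the work surface at z = 0. Lengths are in mm, angles in rad, forces in N, time in s.
With the tool pointing down it reaches from about 400 to 875 mm from the base axis. Payload 4.4 kg.
Tool frame: the origin (TCP) lies at the very end of the fingers, on their centre line; the grasp point (between the pads) lies 19 mm behind it (ctrl.grip_depth is the distance from the TCP to the grasp point, in mm); z points along the fingers, x is the direction in which the jaws open and shut, and the axes are right-handed (so a half turn about z gives the same grasp; the last joint's range is limited). The gripper opens to 85 mm and grips with 20 to 120 N. Pads are 22 mm wide; open, the fingers measure 114 mm over their backs; the gripper's body (76 mm by 85 mm) begins 54 mm behind the grasp point. The pads swing forward as they close: fully open they stand 13 mm farther back than shut.
Start: joints at [1.09, 0.628, 0.038, 1.517, -0.027, 0.996, -0.02], TCP at [261.983, -594.881, 231.313] pointing down, gripper open.
Joint ranges: [-3.06, 3.06], [-0.37, 2.12], [-1.25, 1.32], [0.18, 2.47], [-1.1, 4.24], [0.23, 1.98], [-2.94, 2.94]. Speed limits (rad/s): [2.57, 2.57, 3.14, 3.14, 3.14, 3.14, 3.14].

INTERFACE

Orientations are given as [roll, pitch, yaw] about the fixed x, y, z axes, in that order (R = Rz(yaw) Ry(pitch) Rx(roll)).
In Python, from cell import ctrl gives the robot as it stands.
- The arm moves only by the shell command python3 -m creep 'ROWS'. ROWS is JSON, a list of rows, each an object with "hand": the opening, from 0 (shut) to 1 (fully open); "travel": the shift along the tool's x, y, z in cm, a list of three; "angular": the turn, a rotation vector about the tool's x, y, z in degrees, a list of three. In form: [{"hand": hand, "travel": [tx, ty, tz], "angular": [rx, ry, rz]}, ...]. A call has 1 to 20 rows; each row is the pose to reach, as a shift and turn from the pose measured when the call began, along the tool's axes at that moment; what a row does not reach only later rows make up. A row lasts 1/10 s, in which the tool goes at most 50 mm and 8.59 degrees, less where a joint would pass 70% of its speed; a pose out of reach is approached as far as the arm can. A call with a gripper value outside its range is refused whole. The fingers move at their own pace and stop on an object; the grip force is fixed at half the most. Time passes only in rows, so rows that repeat a pose let the fingers close. It gives the time, the measured TCP pose, the force and the opening at its end, in the units of the state.
- ctrl.read_state(): the state, without advancing time (a new reading comes with each control period).
- ctrl.get_image(name): name is "side" or "top" or "wrist"; returns a dict with "frame" (420x560x3 uint8, red, green, blue), "fx", "fy", "cx", "cy" (pixels), "origin" and "orientation" of the camera in the world. Camera axes: x right, y down, z forward; pixel columns grow to the right and rows downward; lengths in mm; the calibration is good to about 2 mm. A picture is of the moment at which its call begins. There is no depth.
- ctrl.finish_job(): hands the job in, once; it reports no verdict.
Trained networks look in the newest picture that a camera, given by its name, has taken for a name from the list of things; names that differ only in an ending like _2 or _b are one class to them, and where a whole thing is asked for, a point or a joint stands for the part that bears it (a point fixed in the world has none). Each returns a list of dicts, best first, with "confidence" (0 to 1); they miss things now and then, are a little off and sometimes report something else, mostly with a low value. They report only what shows in the picture. A call takes as long as a camera call. They do not tell look-alikes from the thing itself.
- ctrl.regions_of(camera, thing): "region" (420x560 bool, what is visible of it).
- ctrl.spot_point(camera, thing): "at" ([x, y, z] in mm, in world coordinates, good to about 4 mm: a listed point, or the origin of a listed thing).
The state is a dict: "clock": time; "qpos": joint angles; "qd": joint speeds; "tau": joint torques, N m; "eef_pos": TCP position; "tool_rot": TCP orientation; "force": force on the tool from outside, world axes, zero at the start; "torque": the same for the moment, N m; "width": finger opening in mm.
Only numpy, scipy, OpenCV 4.12 (cv2) and the standard library are available. Lean on these libraries where they do the work, as an engineer would, in place of code of your own. Each camera call takes 0.05 s, during which the arm holds its last target. There are 200 camera calls.

## Working session

There is one attempt and no reset: what is moved stays moved. The work goes in short steps, Python scripts to look and compute and a shell command to move; the robot and the scene stay as the last step left them, time stands still between calls to the robot, and variables do not carry over. Pictures are saved under pics/ and viewed, about 8 in all and at most 12, crops included, and the job is handed in when it is done.

```bash
ls; mkdir -p pics
cat > h.py <<'E'
import numpy as np, cv2
from cell import ctrl
from scipy.spatial.transform import Rotation as R
def snap(cam,name):
    im=ctrl.get_image(cam); cv2.imwrite(f'pics/{name}.png',im['frame'][:,:,::-1]); return im
E
python3 - <<'E'
from h import *
s=ctrl.read_state(); print({k:np.round(v,3) for k,v in s.items()})
fr=[]
for c in('side','top'):
    im=ctrl.get_image(c); fr.append(im['frame']); print(c,im['fx'],im['cx'],im['cy'],im['origin'],im['orientation'])
    for t in ['engine','kick_pedal','kick_shaft','timing_mark','pointer','view_spot','lens','camera','mirror','glass']:
        print(c,t,[(np.round(d['at']).tolist(),round(d['confidence'],2)) for d in ctrl.spot_point(c,t)][:4])
for n,f in zip(('side','top'),fr): cv2.imwrite(f'pics/{n}0.png',cv2.resize(f[:,:,::-1],(800,600)))
E
```

```text
pics
{'clock': np.float64(0.0), 'qpos': array([ 1.09 ,  0.629,  0.038,  1.518, -0.027,  0.996, -0.02 ]), 'qd': array([ 0.   , -0.   ,  0.001, -0.   , -0.   ,  0.   , -0.001]), 'tau': array([ 1.0000e-03, -5.6339e+01,  1.2270e+00, -1.9344e+01,  1.1000e-02,
        1.1000e-02, -0.0000e+00]), 'eef_pos': array([ 261.74 , -594.304,  230.391]), 'tool_rot': array([ 3.142e+00,  2.000e-03, -1.156e+00]), 'force': array([-0.236,  0.248, -0.199]), 'torque': array([-0.036,  0.001, -0.02 ]), 'width': np.float64(85.684)}
side 501.5149169660081 274.1533526931325 209.590904418939 [ 258.37315474 1402.30267973  997.64425495] [-2.11037987  0.0103817  -2.9215163 ]
side engine [([544.0, -69.0, -2.0], 0.67)]
side kick_pedal [([439.0, -253.0, 225.0], 0.64), ([565.0, 13.0, 164.0], 0.51)]
side kick_shaft []
side timing_mark [([565.0, 13.0, 163.0], 0.82)]
side pointer [([595.0, 18.0, 166.0], 0.9)]
side view_spot [([588.0, 89.0, 169.0], 0.59)]
side lens [([770.0, 92.0, 167.0], 0.68), ([643.0, 440.0, 4.0], 0.48), ([352.0, -164.0, 2.0], 0.45)]
side camera [([769.0, 92.0, -2.0], 0.83), ([542.0, -72.0, -2.0], 0.52)]
[... 201 characters left out ...]
)]
top 390.1280199801819 279.48686768500454 208.34949781209926 [ 383.37739455   50.97124739 1304.89580533] [-2.99829152 -0.00358721 -1.55196026]
top engine [([593.0, 15.0, 171.0], 0.61)]
top kick_pedal [([435.0, -249.0, 223.0], 0.64)]
top kick_shaft [([518.0, -252.0, 108.0], 0.72), ([711.0, -287.0, 2.0], 0.46)]
top timing_mark []
top pointer [([590.0, 15.0, 173.0], 0.88)]
top view_spot [([579.0, 173.0, 34.0], 0.43)]
top lens [([771.0, 94.0, 169.0], 0.61)]
top camera [([769.0, 85.0, -0.0], 0.66)]
top mirror [([309.0, 317.0, 17.0], 0.8), ([809.0, 252.0, 13.0], 0.76), ([524.0, 299.0, 8.0], 0.56)]
top glass [([728.0, 359.0, 32.0], 0.6), ([177.0, 173.0, 52.0], 0.44), ([578.0, 174.0, 39.0], 0.41)]
```

View pics/side0.png

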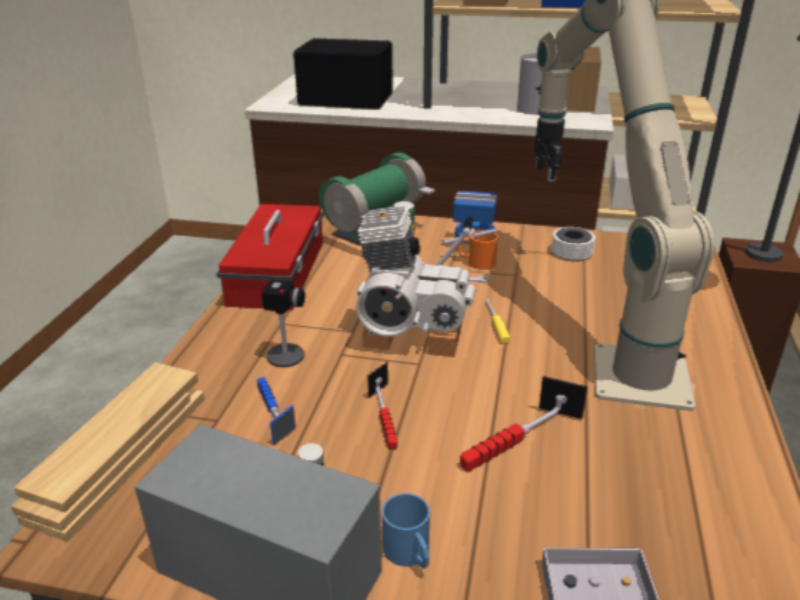

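View pics/top0.png

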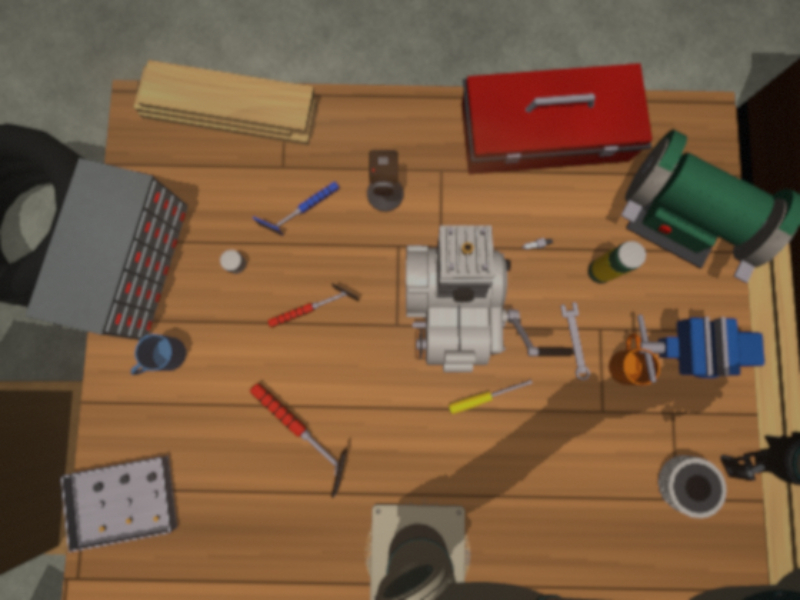

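```bash
cat >> h.py <<'E'
def rel(targets, st=None):
    """targets: list of (pos, Rotation) -> travel cm, angular deg in the current tool frame"""
    s=st or ctrl.read_state(); p=np.array(s['eef_pos']); r=R.from_euler('xyz',s['tool_rot'])
    for P,Q in targets:
        print('travel',np.round(r.inv().apply(np.array(P)-p)/10,1).tolist(),'angular',np.round((r.inv()*Q).as_rotvec(degrees=True),1).tolist())
def tilt(p,yaw=0): return R.from_euler('xyz',[180,p,yaw],degrees=True)
E
python3 - <<'E'
from h import *
p0=np.array(ctrl.read_state()['eef_pos'])
rel([(p0+[0,60,110],tilt(0,-66)),([485,-253,340],tilt(42,2))])
for t in('orange','blue'): print([(np.round(d['at']),d['confidence']) for d in ctrl.spot_point('top','mug_'+t)])
E
```

```text
travel [-5.5, -2.4, -11.0] angular [-0.0, -0.0, -0.2]
travel [-22.3, -34.2, -10.9] angular [-25.0, -36.8, -65.0]
[(array([ 417., -481.,    2.]), 0.8), (array([ 645., -427.,    0.]), 0.66)]
[(array([426., 586.,  -2.]), 0.84), (array([522., 302.,  10.]), 0.65), (array([771.,  89.,  -2.]), 0.55), (array([ 472., -363.,    5.]), 0.53)]
```

```bash
python3 -m creep '[{"hand":0,"travel":[-5.5,-2.4,-11],"angular":[0,0,0]},{"hand":0,"travel":[-5.5,-2.4,-11],"angular":[0,0,0]},{"hand":0,"travel":[-5.5,-2.4,-11],"angular":[0,0,0]},{"hand":0,"travel":[-22.3,-34.2,-10.9],"angular":[-25,-36.8,-65]},{"hand":0,"travel":[-22.3,-34.2,-10.9],"angular":[-25,-36.8,-65]},{"hand":0,"travel":[-22.3,-34.2,-10.9],"angular":[-25,-36.8,-65]},{"hand":0,"travel":[-22.3,-34.2,-10.9],"angular":[-25,-36.8,-65]},{"hand":0,"travel":[-22.3,-34.2,-10.9],"angular":[-25,-36.8,-65]},{"hand":0,"travel":[-22.3,-34.2,-10.9],"angular":[-25,-36.8,-65]},{"hand":0,"travel":[-22.3,-34.2,-10.9],"angular":[-25,-36.8,-65]},{"hand":0,"travel":[-22.3,-34.2,-10.9],"angular":[-25,-36.8,-65]},{"hand":0,"travel":[-22.3,-34.2,-10.9],"angular":[-25,-36.8,-65]},{"hand":0,"travel":[-22.3,-34.2,-10.9],"angular":[-25,-36.8,-65]},{"hand":0,"travel":[-22.3,-34.2,-10.9],"angular":[-25,-36.8,-65]},{"hand":0,"travel":[-22.3,-34.2,-10.9],"angular":[-25,-36.8,-65]},{"hand":0,"travel":[-22.3,-34.2,-10.9],"angular":[-25,-36.8,-65]}]'
python3 - <<'E'
from h import *
s=ctrl.read_state(); print(np.round(s['qpos'],2),s['eef_pos'],s['tool_rot'],s['width'])
for c in ('side','top','wrist'):
    im=snap(c,c+'1')
    for t in('kick_pedal','kick_shaft'): print(c,t,[(np.round(d['at']).tolist(),round(d['confidence'],2)) for d in ctrl.spot_point(c,t)][:2])
rel([([485,-253,340],tilt(42,2)),([463,-253,250],tilt(42,2))])
E
```

```text
clock: 2.8
eef_pos: [484.4, -254.3, 341.5]
tool_rot: [3.137, 0.731, 0.029]
force: [-0.1, -0.4, 0.6]
width: -0.0
[ 0.39  0.8  -0.2   1.11  0.32  1.96  0.23] [ 484.40615481 -254.30608851  341.45626706] [3.13743585 0.73097222 0.02856583] -0.013856919608679776
side kick_pedal [([442.0, -254.0, 228.0], 0.73), ([591.0, 90.0, 170.0], 0.48)]
side kick_shaft [([441.0, -252.0, 222.0], 0.31)]
top kick_pedal [([436.0, -251.0, 225.0], 0.82)]
top kick_shaft [([519.0, -251.0, 110.0], 0.93)]
wrist kick_pedal [([440.0, -246.0, 226.0], 0.92)]
wrist kick_shaft []
travel [0.0, -0.0, 0.0] angular [0.0, -0.0, -0.0]
travel [4.4, -0.1, 8.2] angular [0.0, -0.0, -0.0]
```

View pics/wrist1.png

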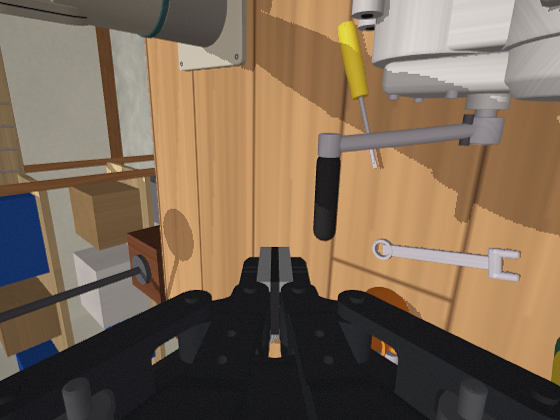

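```bash
cat > k.py <<'E'
from h import *
S=np.array([519,-253,110.])
def kp(e,gap=0):
    a=np.radians(e); t=10+(min(e,55)-5)*.64; Q=tilt(t,2); y=R.from_euler('z',2,degrees=True)
    return S+y.apply([-140*np.cos(a),0,140*np.sin(a)])-(9.5+gap)*Q.apply([0,0,1]),Q
E
python3 -m creep '[{"hand":0,"travel":[2.2,-0.1,4],"angular":[0,0,0]},{"hand":0,"travel":[4.4,-0.1,7.5],"angular":[0,0,0]},{"hand":0,"travel":[4.4,-0.1,8],"angular":[0,0,0]},{"hand":0,"travel":[4.4,-0.1,8],"angular":[0,0,0]},{"hand":0,"travel":[4.4,-0.1,8],"angular":[0,0,0]}]'
python3 - <<'E'
from k import *
print(np.round(ctrl.read_state()['qpos'],2))
rel([kp(e) for e in (55,51,47,43,39,35,31,27,23,19,15,11,8,5,3,1)])
E
```

```text
clock: 3.75
eef_pos: [465.4, -253.0, 253.2]
tool_rot: [3.139, 0.73, 0.033]
force: [-0.4, 0.4, -0.1]
width: -0.3
[ 0.4   0.84 -0.21  1.28  0.32  1.76  0.18]
travel [-0.1, 0.2, 3.0] angular [0.1, -0.2, -0.1]
travel [-0.3, 0.2, 3.9] angular [0.1, 2.4, -0.1]
travel [-0.5, 0.2, 4.9] angular [0.1, 5.0, -0.1]
travel [-0.6, 0.2, 5.9] angular [0.1, 7.5, -0.1]
travel [-0.6, 0.2, 6.8] angular [0.1, 10.1, -0.1]
travel [-0.6, 0.2, 7.8] angular [0.1, 12.6, -0.1]
travel [-0.5, 0.2, 8.8] angular [0.1, 15.2, -0.1]
travel [-0.3, 0.2, 9.8] angular [0.1, 17.8, -0.1]
travel [-0.0, 0.2, 10.7] angular [0.1, 20.3, -0.1]
travel [0.3, 0.2, 11.6] angular [0.1, 22.9, -0.1]
travel [0.6, 0.2, 12.6] angular [0.1, 25.4, -0.1]
travel [1.1, 0.2, 13.4] angular [0.1, 28.0, -0.1]
travel [1.4, 0.2, 14.1] angular [0.1, 29.9, -0.1]
travel [1.8, 0.2, 14.7] angular [0.1, 31.8, -0.0]
travel [2.1, 0.2, 15.1] angular [0.1, 33.1, -0.0]
travel [2.4, 0.2, 15.5] angular [0.1, 34.4, -0.0]
```

```bash
python3 -m creep '[{"hand":0,"travel":[-0.1,0.2,1.5],"angular":[0,0,0]},{"hand":0,"travel":[-0.1,0.2,3],"angular":[0,0,0]},{"hand":0,"travel":[-0.3,0.2,3.9],"angular":[0,2.4,0]},{"hand":0,"travel":[-0.5,0.2,4.9],"angular":[0,5,0]},{"hand":0,"travel":[-0.6,0.2,5.9],"angular":[0,7.5,0]},{"hand":0,"travel":[-0.6,0.2,6.8],"angular":[0,10.1,0]},{"hand":0,"travel":[-0.6,0.2,7.8],"angular":[0,12.6,0]},{"hand":0,"travel":[-0.5,0.2,8.8],"angular":[0,15.2,0]},{"hand":0,"travel":[-0.3,0.2,9.8],"angular":[0,17.8,0]},{"hand":0,"travel":[0,0.2,10.7],"angular":[0,20.3,0]},{"hand":0,"travel":[0.3,0.2,11.6],"angular":[0,22.9,0]},{"hand":0,"travel":[0.6,0.2,12.6],"angular":[0,25.4,0]},{"hand":0,"travel":[1.1,0.2,13.4],"angular":[0,28,0]},{"hand":0,"travel":[1.4,0.2,14.1],"angular":[0,29.9,0]},{"hand":0,"travel":[1.6,0.2,14.4],"angular":[0,31,0]},{"hand":0,"travel":[1.6,0.2,14.4],"angular":[0,31,0]}]'
python3 - <<'E'
from k import *
s=ctrl.read_state();print(np.round(s['force'],1),np.round(s['qpos'],2))
for c in('side','top'):
    im=snap(c,c+'2')
    for t in('kick_pedal','timing_mark','pointer'): print(c,t,[(np.round(d['at']).tolist(),round(d['confidence'],2)) for d in ctrl.spot_point(c,t)][:2])
rel([kp(e) for e in (7,5,3,1)])
E
```

```text
clock: 5.35
eef_pos: [382.6, -258.0, 137.6]
tool_rot: [3.138, 0.186, 0.034]
force: [-0.9, 3.6, 7.9]
width: 0.4
[-0.9  3.6  7.9] [ 0.65  0.59 -0.28  1.98  0.34  0.78  0.17]
side kick_pedal [([432.0, 584.0, -0.0], 0.74), ([384.0, -254.0, 127.0], 0.64)]
side timing_mark []
side pointer [([592.0, 19.0, 167.0], 0.66), ([540.0, -70.0, -2.0], 0.35)]
top kick_pedal [([379.0, -250.0, 129.0], 0.87), ([591.0, 14.0, 172.0], 0.3)]
top timing_mark []
top pointer [([590.0, 16.0, 172.0], 0.73)]
travel [-0.0, -0.0, 0.1] angular [0.2, -0.5, -0.0]
travel [-0.0, -0.0, 0.6] angular [0.2, 0.7, -0.0]
travel [0.0, -0.0, 1.1] angular [0.2, 2.0, -0.0]
travel [0.1, -0.0, 1.6] angular [0.2, 3.3, -0.0]
```

Pressing well, force 8 N, not yet at the stop. Press on a little until the force jumps.

```bash
python3 -m creep '[{"hand":0,"travel":[0,0,0.3],"angular":[0,0,0]},{"hand":0,"travel":[0,0,0.6],"angular":[0,0.7,0]},{"hand":0,"travel":[0,0,0.9],"angular":[0,1.4,0]},{"hand":0,"travel":[0,0,0.9],"angular":[0,1.4,0]}]'
python3 - <<'E'
from k import *
s=ctrl.read_state();print(np.round(s['force'],1),s['eef_pos'])
rel([kp(e) for e in (3,1,-1)])
E
```

```text
clock: 6.15
eef_pos: [382.7, -258.4, 133.0]
tool_rot: [3.135, 0.16, 0.034]
force: [-3.6, 4.9, 22.2]
width: -0.3
[-3.6  4.9 22.2] [ 382.72526629 -258.37252829  132.96479591]
travel [-0.1, -0.1, 0.6] angular [0.4, 0.5, -0.0]
travel [-0.1, -0.1, 1.1] angular [0.4, 1.8, -0.0]
travel [0.0, -0.1, 1.6] angular [0.4, 3.0, -0.0]
```

At the stop (22 N against 10 N spring). Now follow the lever back up.

Run:
```python
from k import *
rel([kp(e) for e in (11,19,27,35,43,49,55)]+[kp(55,50),(kp(55,50)[0]+[0,0,80],tilt(30,2))])
```

```text
travel [-0.1, -0.1, -1.3] angular [0.4, -4.6, -0.0]
travel [0.2, -0.0, -3.2] angular [0.4, -9.8, -0.1]
travel [0.7, -0.0, -5.1] angular [0.4, -14.9, -0.1]
travel [1.6, -0.0, -6.9] angular [0.4, -20.0, -0.1]
travel [2.6, -0.0, -8.6] angular [0.4, -25.1, -0.1]
travel [3.5, -0.0, -9.7] angular [0.4, -29.0, -0.1]
travel [4.6, 0.0, -10.7] angular [0.3, -32.8, -0.1]
travel [7.3, 0.0, -15.0] angular [0.3, -32.8, -0.1]
travel [6.0, 0.1, -22.8] angular [0.4, -20.8, -0.1]
```

```bash
python3 -m creep '[{"hand":0,"travel":[-0.1,0,-0.6],"angular":[0,-2,0]},{"hand":0,"travel":[-0.1,0,-1.3],"angular":[0,-4.6,0]},{"hand":0,"travel":[0.2,0,-3.2],"angular":[0,-9.8,0]},{"hand":0,"travel":[0.7,0,-5.1],"angular":[0,-14.9,0]},{"hand":0,"travel":[1.6,0,-6.9],"angular":[0,-20,0]},{"hand":0,"travel":[2.6,0,-8.6],"angular":[0,-25.1,0]},{"hand":0,"travel":[3.5,0,-9.7],"angular":[0,-29,0]},{"hand":0,"travel":[4.6,0,-10.7],"angular":[0,-32.8,0]},{"hand":0,"travel":[6,0,-13],"angular":[0,-32.8,0]},{"hand":0,"travel":[7.3,0,-15],"angular":[0,-32.8,0]},{"hand":0,"travel":[6,0,-22.8],"angular":[0,-20.8,0]},{"hand":0,"travel":[6,0,-22.8],"angular":[0,-20.8,0]},{"hand":0,"travel":[6,0,-22.8],"angular":[0,-20.8,0]}]'
python3 - <<'E'
from k import *
for c in('side','top'):
    im=snap(c,c+'3')
    for t in('kick_pedal','timing_mark','pointer','lens','view_spot','mirror','glass','engine'): print(c,t,[(np.round(d['at']).tolist(),round(d['confidence'],2)) for d in ctrl.spot_point(c,t)][:3])
    if c=='side':a=cv2.resize(im['frame'][180:330,150:340,::-1],None,fx=4,fy=4,interpolation=2);cv2.imwrite('pics/c3.png',a)
E
```

```text
clock: 7.45
eef_pos: [480.2, -254.9, 355.4]
tool_rot: [3.128, 0.511, 0.027]
force: [-0.2, 0.6, -0.0]
width: -0.3
side kick_pedal [([439.0, -256.0, 226.0], 0.62)]
side timing_mark [([593.0, 14.0, 174.0], 0.57)]
side pointer [([593.0, 17.0, 169.0], 0.83)]
side lens [([770.0, 92.0, 168.0], 0.86), ([441.0, -252.0, 225.0], 0.16)]
side view_spot [([588.0, 92.0, 166.0], 0.9)]
side mirror [([528.0, 302.0, 13.0], 0.94), ([808.0, 249.0, 10.0], 0.79), ([309.0, 324.0, 18.0], 0.64)]
side glass [([176.0, 171.0, 46.0], 0.74), ([724.0, 360.0, 33.0], 0.5), ([579.0, 172.0, 36.0], 0.45)]
side engine [([542.0, -70.0, -2.0], 0.8)]
top kick_pedal [([438.0, -250.0, 224.0], 0.87)]
top timing_mark []
top pointer [([589.0, 13.0, 171.0], 0.8), ([472.0, -363.0, 3.0], 0.61)]
top lens [([768.0, 90.0, 168.0], 0.71)]
top view_spot [([704.0, -285.0, 2.0], 0.2)]
top mirror [([525.0, 301.0, 5.0], 0.66)]
top glass [([726.0, 360.0, 32.0], 0.56), ([176.0, 170.0, 52.0], 0.53), ([643.0, 440.0, 1.0], 0.47)]
top engine []
```

View pics/c3.png

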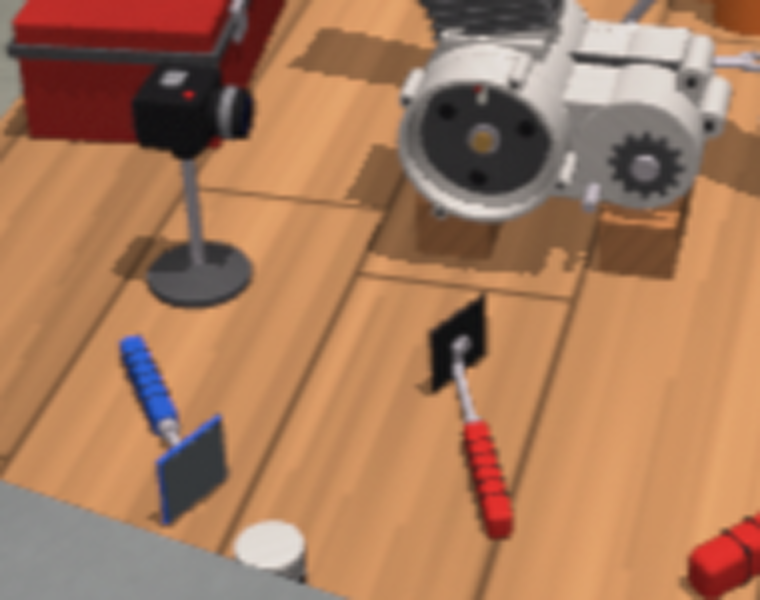

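Run:
```python
from k import *
rel([([430,-150,450],tilt(0,0)),([430,100,450],tilt(0,15)),([535,275,240],tilt(0,22))])
```

```text
travel [-9.0, -10.5, -6.6] angular [0.9, 30.0, 1.9]
travel [-8.3, -35.4, -7.2] angular [-3.0, 29.9, -12.8]
travel [11.8, -52.7, 5.3] angular [-4.9, 29.7, -19.6]
```

```bash
python3 -m creep '[{"hand":0.3,"travel":[-9,-10.5,-6.6],"angular":[0.9,30,1.9]},{"hand":0.6,"travel":[-9,-10.5,-6.6],"angular":[0.9,30,1.9]},{"hand":0.6,"travel":[-9,-10.5,-6.6],"angular":[0.9,30,1.9]},{"hand":0.6,"travel":[-9,-10.5,-6.6],"angular":[0.9,30,1.9]},{"hand":0.6,"travel":[-8.3,-35.4,-7.2],"angular":[-3,29.9,-12.8]},{"hand":0.6,"travel":[-8.3,-35.4,-7.2],"angular":[-3,29.9,-12.8]},{"hand":0.6,"travel":[-8.3,-35.4,-7.2],"angular":[-3,29.9,-12.8]},{"hand":0.6,"travel":[-8.3,-35.4,-7.2],"angular":[-3,29.9,-12.8]},{"hand":0.6,"travel":[-8.3,-35.4,-7.2],"angular":[-3,29.9,-12.8]},{"hand":0.6,"travel":[-8.3,-35.4,-7.2],"angular":[-3,29.9,-12.8]},{"hand":0.6,"travel":[11.8,-52.7,5.3],"angular":[-4.9,29.7,-19.6]},{"hand":0.6,"travel":[11.8,-52.7,5.3],"angular":[-4.9,29.7,-19.6]},{"hand":0.6,"travel":[11.8,-52.7,5.3],"angular":[-4.9,29.7,-19.6]},{"hand":0.6,"travel":[11.8,-52.7,5.3],"angular":[-4.9,29.7,-19.6]},{"hand":0.6,"travel":[11.8,-52.7,5.3],"angular":[-4.9,29.7,-19.6]},{"hand":0.6,"travel":[11.8,-52.7,5.3],"angular":[-4.9,29.7,-19.6]},{"hand":0.6,"travel":[11.8,-52.7,5.3],"angular":[-4.9,29.7,-19.6]},{"hand":0.6,"travel":[11.8,-52.7,5.3],"angular":[-4.9,29.7,-19.6]}]'
cat >> h.py <<'E'
def cast(im,uv,z):
    uv=np.atleast_2d(uv).astype(float); d=np.c_[(uv[:,0]-im['cx'])/im['fx'],(uv[:,1]-im['cy'])/im['fy'],np.ones(len(uv))]
    d=R.from_euler('xyz',im['orientation']).apply(d); o=np.array(im['origin']); return o+d*((z-o[2])/d[:,2])[:,None]
def proj(im,P):
    q=R.from_euler('xyz',im['orientation']).inv().apply(np.atleast_2d(P)-np.array(im['origin'])); return np.c_[im['fx']*q[:,0]/q[:,2]+im['cx'],im['fy']*q[:,1]/q[:,2]+im['cy']]
def redaxis(im,z,near,rad=130):
    hsv=cv2.cvtColor(np.ascontiguousarray(im['frame']),cv2.COLOR_RGB2HSV); m=((hsv[...,0]<6)|(hsv[...,0]>174))&(hsv[...,1]>150)&(hsv[...,2]>60)
    v,u=np.nonzero(m); P=cast(im,np.c_[u,v],z)[:,:2]; P=P[np.hypot(*(P-near).T)<rad]
    r=cv2.minAreaRect(P.astype(np.float32)); b=cv2.boxPoints(r); e=[b[1]-b[0],b[2]-b[1]]; L=max(e,key=np.linalg.norm); return len(P),r,np.degrees(np.arctan2(L[1],L[0]))
E
python3 - <<'E'
from k import *
s=ctrl.read_state();print(np.round(s['qpos'],2))
im=snap('wrist','w4'); cv2.imwrite('pics/w4b.png',cv2.resize(im['frame'][:,:,::-1],(800,600)))
print(redaxis(im,14,[526,301],100))
for t in('mirror','glass'): print(t,[(np.round(d['at']).tolist(),round(d['confidence'],2)) for d in ctrl.spot_point('wrist',t)][:3])
E
```

```text
clock: 10.15
eef_pos: [534.9, 274.6, 239.2]
tool_rot: [3.141, 0.004, 0.385]
force: [0.6, -0.6, 1.2]
width: 51.5
[-0.19  0.6  -0.54  1.64  0.35  1.01 -0.46]
(1609, ((523.5616455078125, 301.65106201171875), (19.76848793029785, 110.33314514160156), 23.13704490661621), np.float32(-66.86296))
mirror [([523.0, 304.0, 15.0], 0.69), ([307.0, 320.0, 17.0], 0.58)]
glass [([575.0, 171.0, 39.0], 0.88), ([730.0, 362.0, 31.0], 0.66)]
```

View pics/w4b.png

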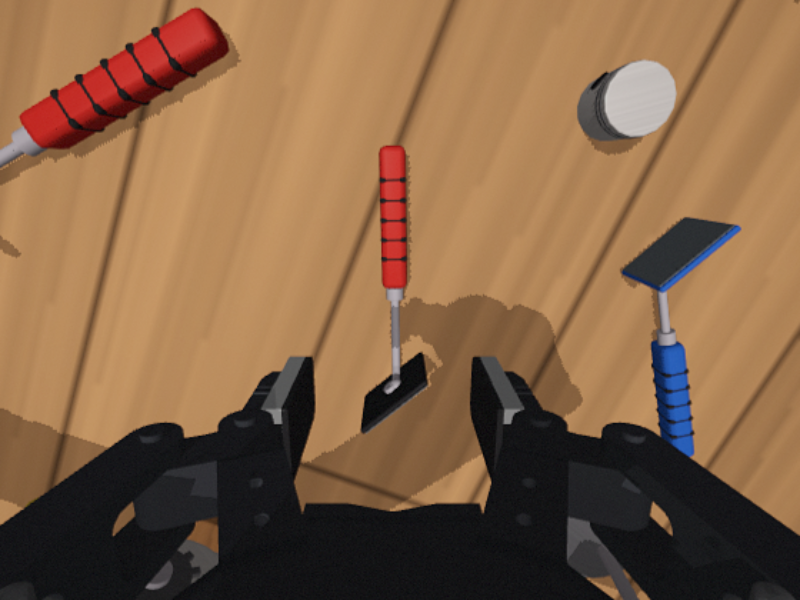

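Run:
```python
from k import *
im=ctrl.get_image('wrist'); print(im['origin'])
g=cv2.cvtColor(np.ascontiguousarray(im['frame']),cv2.COLOR_RGB2GRAY)
m=((g<60)).astype(np.uint8); m[:,:]*=1
n,l,st,c=cv2.connectedComponentsWithStats(m[240:310,245:305])
k=1+np.argmax(st[1:,4]); cn,_=cv2.findContours((l==k).astype(np.uint8),0,2)
q=cv2.approxPolyDP(cv2.convexHull(max(cn,key=len)),2.5,True)[:,0]+[245,240]; print(q.tolist())
for z in(62,6): print(z,np.round(cast(im,q,z),1).tolist())
# fit facing angle
a=np.radians(-66.9); G=np.array([523.6+140*np.cos(a),301.7+140*np.sin(a),34])
M=(l==k); H=None
def model(d):
    f=a+np.radians(d); w=np.array([-np.sin(f),np.cos(f),0])*31; n=np.array([np.cos(f),np.sin(f),0])*2
    P=[G+i*w+np.array([0,0,28*j])+h*n for i in(-1,1) for j in(-1,1) for h in(-1,1)]
    o=np.zeros((420,560),np.uint8); cv2.fillConvexPoly(o,cv2.convexHull(np.round(proj(im,P)).astype(np.int32)),1); return o[240:310,245:305]>0
print([(d,round((model(d)&M).sum()/(model(d)|M).sum(),3)) for d in range(10,60,4)])
rel([([523.6+30*np.cos(a),301.7+30*np.sin(a),z],tilt(0,23.1)) for z in(60,4)])
```

```text
[510.57282135 336.06030932 385.1290839 ]
[[293, 245], [297, 266], [252, 300], [254, 276]]
62 [[577.7, 223.2, 62.0], [591.2, 202.4, 62.0], [560.7, 145.4, 62.0], [552.2, 173.8, 62.0]]
6 [[589.3, 203.7, 6.0], [605.1, 179.2, 6.0], [569.3, 112.4, 6.0], [559.4, 145.7, 6.0]]
[(10, np.float64(0.452)), (14, np.float64(0.484)), (18, np.float64(0.521)), (22, np.float64(0.561)), (26, np.float64(0.609)), (30, np.float64(0.657)), (34, np.float64(0.681)), (38, np.float64(0.652)), (42, np.float64(0.651)), (46, np.float64(0.636)), (50, np.float64(0.593)), (54, np.float64(0.505)), (58, np.float64(0.438))]
travel [-0.1, -0.0, 18.2] angular [0.1, -0.1, -1.2]
travel [-0.1, -0.1, 23.8] angular [0.1, -0.1, -1.2]
```

```bash
python3 -m creep '[{"hand":0.6,"travel":[-0.1,0,5],"angular":[0,0,-1.2]},{"hand":0.6,"travel":[-0.1,0,10],"angular":[0,0,-1.2]},{"hand":0.6,"travel":[-0.1,0,15],"angular":[0,0,-1.2]},{"hand":0.6,"travel":[-0.1,0,19],"angular":[0,0,-1.2]},{"hand":0.6,"travel":[-0.1,-0.1,21.5],"angular":[0,0,-1.2]},{"hand":0.6,"travel":[-0.1,-0.1,23],"angular":[0,0,-1.2]},{"hand":0.6,"travel":[-0.1,-0.1,23.8],"angular":[0,0,-1.2]},{"hand":0.6,"travel":[-0.1,-0.1,23.8],"angular":[0,0,-1.2]},{"hand":0.6,"travel":[-0.1,-0.1,23.8],"angular":[0,0,-1.2]}]'
python3 - <<'E'
from k import *
im=snap('wrist','w5'); print(redaxis(im,14,[526,301],100))
a=np.radians(-66.9);rel([([523.6+30*np.cos(a),301.7+30*np.sin(a),3],tilt(0,23.1))])
E
```

```text
clock: 11.25
eef_pos: [536.2, 275.0, 5.4]
tool_rot: [3.141, -0.004, 0.403]
force: [0.1, -0.0, 0.2]
width: 51.0
(11161, ((524.089599609375, 300.30279541015625), (20.75098419189453, 115.43083190917969), 23.169858932495117), np.float32(-66.83013))
travel [-0.1, 0.1, 0.3] angular [0.0, -0.3, -0.0]
```

```bash
python3 -m creep '[{"hand":0.5,"travel":[-0.1,0.1,0.2],"angular":[0,0,0]},{"hand":0,"travel":[-0.1,0.1,0.2],"angular":[0,0,0]},{"hand":0,"travel":[-0.1,0.1,0.2],"angular":[0,0,0]},{"hand":0,"travel":[-0.1,0.1,0.2],"angular":[0,0,0]},{"hand":0,"travel":[-0.1,0.1,0.2],"angular":[0,0,0]},{"hand":0,"travel":[-0.1,0.1,0.2],"angular":[0,0,0]},{"hand":0,"travel":[-0.1,0.1,0.2],"angular":[0,0,0]},{"hand":0,"travel":[-0.1,0.1,0.2],"angular":[0,0,0]}]' && python3 -m creep '[{"hand":0,"travel":[0,0,-2],"angular":[0,0,0]},{"hand":0,"travel":[0,0,-4],"angular":[0,0,0]},{"hand":0,"travel":[0,0,-7],"angular":[0,0,0]},{"hand":0,"travel":[0,0,-11],"angular":[0,0,0]},{"hand":0,"travel":[0,0,-14],"angular":[0,0,0]},{"hand":0,"travel":[0,0,-14],"angular":[0,0,0]},{"hand":0,"travel":[0,0,-14],"angular":[0,0,0]}]'
python3 - <<'E'
from k import *
s=ctrl.read_state(); f=np.radians(-66.9-15.); V=np.array([589,88,170.])
# grasp: TCP->glass in tool frame from the lying state (TCP at ~536,275,3)
a=np.radians(-66.9); tcp=np.array([535.3,274.2,3.5])
G=np.array([523.6+140*np.cos(a),301.7+140*np.sin(a),34.]); off=tilt(0,23.1).inv().apply(G-tcp); print('off',off)
Q=tilt(0,23.1-15.7); print(V-Q.apply(off)); rel([(V-Q.apply(off)+[0,50,0],Q),(V-Q.apply(off),Q)])
for c in('side','top'):
    print(c,[(np.round(d['at']).tolist(),round(d['confidence'],2)) for d in ctrl.spot_point(c,'mirror')][:3],[(np.round(d['at']).tolist(),round(d['confidence'],2)) for d in ctrl.spot_point(c,'glass')][:4])
im=ctrl.get_image('wrist'); cv2.imwrite('pics/w6.png',im['frame'][:,:,::-1]); print([(np.round(d['at']).tolist(),round(d['confidence'],2)) for d in ctrl.spot_point('wrist','glass')][:4])
E
```

```text
clock: 12.1
eef_pos: [536.2, 273.8, 4.3]
tool_rot: [3.14, -0.005, 0.403]
force: [-0.3, -0.5, 6.4]
width: 18.6
clock: 12.8
eef_pos: [535.4, 273.4, 144.4]
tool_rot: [3.14, -0.006, 0.403]
force: [0.1, -0.2, -2.8]
width: 18.8
off [ 2.73591879e-02  1.10114565e+02 -3.05000000e+01]
[574.79059765 197.19391449 139.5       ]
travel [2.6, 4.0, 0.5] angular [0.0, -0.3, 15.7]
travel [0.6, 8.6, 0.5] angular [0.0, -0.3, 15.7]
side [([528.0, 302.0, 13.0], 0.94), ([808.0, 249.0, 10.0], 0.79), ([309.0, 324.0, 18.0], 0.64)] [([176.0, 171.0, 46.0], 0.74), ([724.0, 360.0, 33.0], 0.5), ([579.0, 172.0, 36.0], 0.45), ([431.0, 582.0, 1.0], 0.3)]
top [([525.0, 301.0, 5.0], 0.66)] [([726.0, 360.0, 32.0], 0.56), ([176.0, 170.0, 52.0], 0.53), ([643.0, 440.0, 1.0], 0.47), ([578.0, 176.0, 36.0], 0.43)]
[([731.0, 361.0, 32.0], 0.84)]
```

View pics/w6.png

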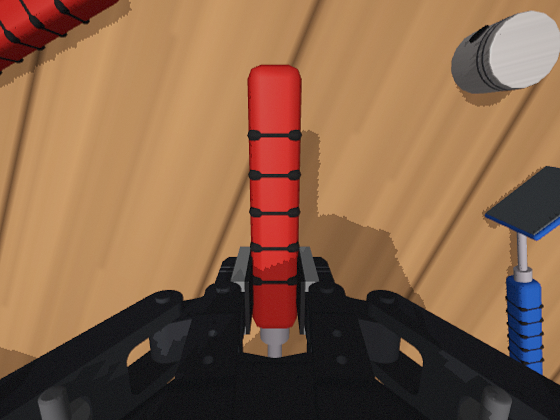

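```bash
python3 -m creep '[{"hand":0,"travel":[1.3,2,0.3],"angular":[0,0,5]},{"hand":0,"travel":[2.2,3.5,0.5],"angular":[0,0,11]},{"hand":0,"travel":[2.6,4,0.5],"angular":[0,-0.3,15]},{"hand":0,"travel":[2.6,4,0.5],"angular":[0,-0.3,15]},{"hand":0,"travel":[1.9,5.5,0.5],"angular":[0,-0.3,15.2]},{"hand":0,"travel":[1.2,7.1,0.5],"angular":[0,-0.3,15.2]},{"hand":0,"travel":[0.7,8.2,0.5],"angular":[0,-0.3,15.2]},{"hand":0,"travel":[0.6,8.6,0.5],"angular":[0,-0.3,15.2]},{"hand":0,"travel":[0.6,8.6,0.5],"angular":[0,-0.3,15.2]},{"hand":0,"travel":[0.6,8.6,0.5],"angular":[0,-0.3,15.2]}]'
python3 - <<'E'
from k import *
for c in('side','top'):
    im=snap(c,c+'7')
    for t in('glass','mirror','view_spot','lens','pointer'): print(c,t,[(np.round(d['at']).tolist(),round(d['confidence'],2)) for d in ctrl.spot_point(c,t)][:4])
    V=np.array([589,88,170.]); u,v=proj(im,V)[0]; print(u,v)
    x0,y0=int(u)-60,int(v)-50; a=cv2.resize(im['frame'][y0:y0+100,x0:x0+120,::-1],None,fx=6,fy=6,interpolation=2); cv2.imwrite(f'pics/{c}7c.png',a); print(x0,y0)
    ctrl.get_image
E
```

```text
clock: 14.1
eef_pos: [574.1, 197.2, 138.4]
tool_rot: [3.141, 0.001, 0.138]
force: [-0.5, 1.2, -2.0]
width: 18.9
side glass [([179.0, 167.0, 44.0], 0.82), ([772.0, 93.0, 167.0], 0.59), ([725.0, 363.0, 34.0], 0.54), ([585.0, 91.0, 166.0], 0.5)]
side mirror [([806.0, 252.0, 10.0], 0.95), ([310.0, 322.0, 18.0], 0.89), ([576.0, 227.0, 146.0], 0.65)]
side view_spot [([589.0, 90.0, 169.0], 0.71)]
side lens [([771.0, 92.0, 171.0], 0.65)]
side pointer [([591.0, 20.0, 168.0], 0.88)]
265.58027534618867 214.10089485045566
205 164
top glass [([730.0, 365.0, 34.0], 0.61), ([590.0, 91.0, 170.0], 0.6), ([174.0, 170.0, 48.0], 0.54), ([642.0, -425.0, -0.0], 0.22)]
top mirror [([808.0, 249.0, 13.0], 0.68), ([570.0, 226.0, 139.0], 0.57)]
top view_spot [([591.0, 87.0, 172.0], 0.27)]
top lens [([770.0, 93.0, 165.0], 0.83)]
top pointer [([592.0, 17.0, 170.0], 0.58)]
266.88868694553594 194.0957637020819
206 144
```

View pics/side7c.png

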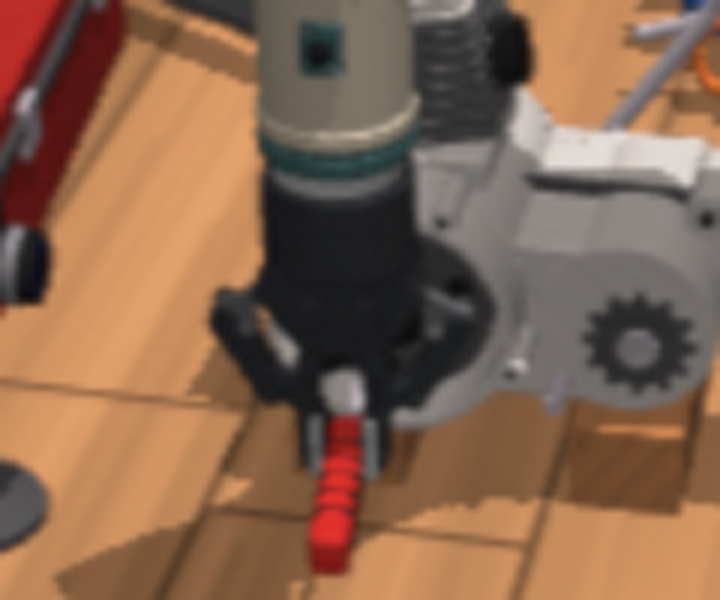

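View pics/top7c.png

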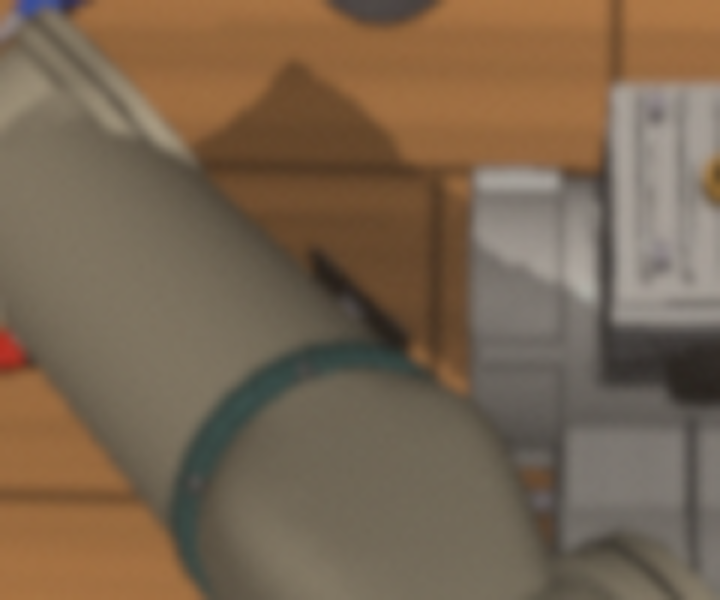

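Run:
```python
from k import *
im=ctrl.get_image('top')
f=cv2.cvtColor(np.ascontiguousarray(im['frame']),cv2.COLOR_RGB2GRAY)[144:244,206:326]
m=(f<62).astype(np.uint8); m[:, 70:]=0; m[:40]=0; m[58:]=0; m[:,:50]=0
v,u=np.nonzero(m); print(len(u)); print(cv2.minAreaRect(np.c_[u,v].astype(np.float32)))
P=cast(im,np.c_[u+206,v+144],192)[:,:2]; r=cv2.minAreaRect(P.astype(np.float32)); print(r)
_,_,vt=np.linalg.svd(P-P.mean(0)); print('edge az',np.degrees(np.arctan2(vt[0,1],vt[0,0])))
e=cast(im,np.array([[310,252],[405,343]])/6+[206,144],196); print(e, np.degrees(np.arctan2(*(e[0]-e[1])[[1,0]])))
s=ctrl.read_state(); rel([(np.array([575.2,197.4,139.7]),tilt(0,7.4))]); print(np.round(s['qd'],3))
```

```text
100
((57.25, 51.250003814697266), (21.920310974121094, 8.485280990600586), 45.0)
((581.604736328125, 97.89364624023438), (64.21878814697266, 24.6649112701416), 45.769344329833984)
edge az -136.28545284718462
[[607.56968419 114.40130912 196.        ]
 [563.98636032  67.63640571 196.        ]] 47.016816383715415
travel [0.1, -0.1, -0.2] angular [0.1, 0.1, 0.5]
[ 0.    -0.    -0.001  0.     0.001 -0.001  0.001]
```

```bash
python3 -m creep '[{"hand":0,"travel":[0.15,0.1,-0.2],"angular":[0,0,0]},{"hand":0,"travel":[0.15,0.1,-0.2],"angular":[0,0,0]},{"hand":0,"travel":[0.15,0.1,-0.2],"angular":[0,0,0]},{"hand":0,"travel":[0.15,0.1,-0.2],"angular":[0,0,0]},{"hand":0,"travel":[0.15,0.1,-0.2],"angular":[0,0,0]}]'
python3 - <<'E'
from k import *
for c in('side','top'):
    ctrl.get_image(c)
    for t in('glass','timing_mark','kick_pedal','lens'): print(c,t,[(np.round(d['at']).tolist(),round(d['confidence'],2)) for d in ctrl.spot_point(c,t)][:4])
s=ctrl.read_state(); print(s['eef_pos'],s['width'],s['clock'])
print(ctrl.finish_job())
E
```

```text
clock: 15.25
eef_pos: [575.6, 195.8, 140.1]
tool_rot: [3.141, 0.002, 0.138]
force: [1.0, -0.1, -1.4]
width: 18.8
side glass [([176.0, 169.0, 45.0], 0.89), ([727.0, 363.0, 33.0], 0.59), ([589.0, 87.0, 173.0], 0.45)]
side timing_mark [([595.0, 12.0, 172.0], 0.64), ([431.0, 583.0, 2.0], 0.48)]
side kick_pedal [([441.0, -255.0, 225.0], 0.7)]
side lens [([770.0, 93.0, 168.0], 0.65)]
top glass [([178.0, 168.0, 51.0], 0.59), ([589.0, 86.0, 173.0], 0.51), ([728.0, 361.0, 32.0], 0.51)]
top timing_mark []
top kick_pedal [([436.0, -247.0, 223.0], 0.73)]
top lens [([769.0, 92.0, 168.0], 0.62)]
[575.67596758 195.81036684 140.13150869] 18.709604322439677 15.75
the job is handed in; nothing more can be done
None
```

I turned the engine over with the kick-start lever, and the arm is now holding the small red mirror at the view spot. I handed the job in at about 15.8 s; the system gives no verdict.

- **Kick-start:** I pressed the pedal down until the force reached 22 N, well above the 10 N spring, so it was at the stop. The lever then sprang back to about 225 mm. The close-up after the stroke showed the white mark right under the red pointer. The side camera still placed the mark there at the end, at about (595, 12, 172).
- **Mirror:** I gripped the handle about 30 mm towards the glass from its middle; the fingers held at 18.7 mm. Both cameras put the glass at about (589, 87, 173), against my target of (589, 88, 170). From the top picture before the last nudge of about 2 mm, the glass faces −43°, which is the direction wanted.
- **Surroundings:** The lens position had not changed at the last look, and the force on the tool was small. I did not re-check the bystanders at the end; the arm never came down near them.

The top camera could not see the timing mark. I could not look through the bench camera itself, so whether it sees the mark in the glass rests on these measurements.

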